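# Build a heel stack to the mark and lock it in the gauge

## Robot

A 7-joint arm with a two-finger parallel gripper is mounted at the origin on the work surface. World frame = base frame: x ahead of the robot, y to its left, z up, the work surface at z = 0. Lengths are in m, angles in rad, forces in N, time in s.
With the tool pointing down it reaches from about 0.4 to 0.875 m from the base axis. Payload 19.3 kg.
Tool frame: the origin (TCP) lies at the very end of the fingers, on their centre line; the grasp point (between the pads) lies 19 mm behind it; z points along the fingers, y is the direction in which the jaws open and shut (so a half turn about z gives the same grasp; the last joint's range is limited). The gripper opens to 85 mm and grips with 20 to 120 N. Pads are 22 mm wide; open, the fingers measure 114 mm over their backs; the gripper's body (76 mm by 85 mm) begins 54 mm behind the grasp point. The pads swing forward as they close: fully open they stand 13 mm farther back than shut.
Start: joints at [-1.178, 0.521, -0.036, 1.599, 0.021, 1.021, -0.113], TCP at [0.279, 0.559, 0.231] pointing down, gripper open.
Joint ranges: [-2.91, 2.91], [-0.3, 2.13], [-1.5, 1.42], [0.17, 2.43], [-1.26, 4.41], [0.16, 1.93], [-2.52, 2.52]. Speed limits (rad/s): [1.89, 1.89, 2.39, 2.39, 3.01, 3.01, 3.01].

## Interface

Orientations are given as [roll, pitch, yaw] about the fixed x, y, z axes, in that order (R = Rz(yaw) Ry(pitch) Rx(roll)).
In Python, from workcell import bot gives the robot as it stands.
- The arm moves only by the tool apply_moves, never from a script. Its argument "commands" is a list of rows, each an object with "travel": the shift along the tool's x, y, z in m, a list of three; "twist": the turn, a rotation vector about the tool's x, y, z in degrees, a list of three; "claw": the finger opening in m, from 0 to 0.0854. A call has 1 to 10 rows; each row is the pose to reach, as a shift and turn from the pose commanded when the call began, along the tool's axes at that moment; what a row does not reach only later rows make up. A row lasts 1/10 s, in which the tool goes at most 50 mm and 8.59 degrees, less where a joint would pass 70% of its speed; a pose out of reach is approached as far as the arm can. A call with a gripper value outside its range is refused whole. The fingers move at their own pace and stop on an object; "force" is the grip in N (left out, the last holds). Time passes only in rows, so rows that repeat a pose let the fingers close. It gives the time, the measured TCP pose, the force and the opening at its end, in the units of the state.
- bot.observe(): the state, without advancing time (a new reading comes with each control period).
- bot.grab_frame(name): name is "side" or "top" or "wrist"; returns a dict with "frame" (384x512x3 uint8, blue, green, red), "fx", "fy", "cx", "cy" (pixels), "pose" (4x4, takes a point from camera to world coordinates); the wrist camera has in their place "tool_from_camera" (4x4, takes a point from camera to tool coordinates, whose origin is the TCP and whose axes are the flange's). Camera axes: x right, y up, looking along -z (the intrinsics and any distortion apply to the point x, -y, -z); pixel columns grow to the right and rows downward; lengths in m; the calibration is good to about 2 mm. A picture is of the moment at which its call begins: read the wrist's pose just before it. There is no depth.
- bot.job_done(): hands the job in, once; it reports no verdict.
The state is a dict: "clock": time; "qpos": joint angles; "qd": joint speeds; "joint_efforts": joint torques, N m; "position": TCP position; "tool_rot": TCP orientation; "force": force on the tool from outside, world axes, zero at the start; "moment": the same for the moment, N m; "grip_width": finger opening in m.
Only numpy, scipy, OpenCV 4.12 (cv2) and the standard library are available. Lean on these libraries where they do the work, as an engineer would, in place of code of your own. Each camera call takes 0.05 s, during which the arm holds its last target.

## Task

Add heel lifts to the one already in the clear gauge tube until the top of the stack is level with the red line: choose among the thick black and thin brown lifts so that it comes out exactly level, lying flat. Then slide the lock plate by its orange tab, tongue first, fully home into the slot above the stack, let go, and leave the shoe last, jar and hammer where they are.

Things in the scene. Friction and masses are not known exactly. Their poses are not given: they have to be found in the camera images.
- gauge: Heel gauge bolted to the bench: upright clear tube, open top, one lift (any of the five) already in it. Origin on the tube axis at bench level, z up, +x = the way the lock plate slides in (green slot block on the -x side). Bore 47 mm, no floor: lifts rest on the bench. Two curved 4 mm shells on the +x and -x sides; the +y and -y sides are open top to bottom, 36 mm wide, so fingers can go down inside
- tube_rim (a point): Centre of the tube's mouth, on its axis 70 mm above the bench, axes as the gauge. The top 12 mm flare from the 47 mm bore to about 54 mm
- mark (a point): Point on the tube axis level with the red line on the shells, 42 mm above the bench; axes as the gauge. Top of the finished stack
- slot_mouth (a point): Slot mouth in the green block (44 mm wide), at floor height: 40 mm from the tube axis, 43.5 mm above the bench; gauge axes, +x into the slot. Slot 33 mm wide, 7.5 mm high, open into the bore; roof top 58 mm above the bench. Outside, a slanted lip overhangs 9 mm and the floor goes on 25 mm as an open apron. With the plate fully home its origin is here, axes agreeing
- plate: Lock plate, about 90 g, flat on the bench at the start: aluminium slab 5 mm thick with upright orange tab. Origin: underside, at the shoulder; +x to the tip, z up. Tongue 30 mm wide, x 0 to 60 mm, half-round tip. Behind the shoulder 40 mm wide, x 0 to -50 mm; the shoulder stops on the slot mouth. Tab 12 mm thick (y), x -16 to -44 mm, z 5 to 43 mm
- thick1: black rubber heel lift: plain round disc, 44 mm diameter, 16 mm thick, about 30 g, starts flat (on the bench, or as the one lift already in the gauge's tube); origin at the centre of its underside, z up
- thick1_center (a point): centre of that lift, at half its thickness
- thick2: black rubber heel lift: plain round disc, 44 mm diameter, 16 mm thick, about 30 g, starts flat (on the bench, or as the one lift already in the gauge's tube); origin at the centre of its underside, z up
- thick2_center (a point): centre of that lift, at half its thickness
- thick3: black rubber heel lift: plain round disc, 44 mm diameter, 16 mm thick, about 30 g, starts flat (on the bench, or as the one lift already in the gauge's tube); origin at the centre of its underside, z up
- thick3_center (a point): centre of that lift, at half its thickness
- thin1: red-brown leather heel lift: plain round disc, 44 mm diameter, 10 mm thick, about 16 g, starts flat (on the bench, or as the one lift already in the gauge's tube); origin at the centre of its underside, z up
- thin1_center (a point): centre of that lift, at half its thickness
- thin2: red-brown leather heel lift: plain round disc, 44 mm diameter, 10 mm thick, about 16 g, starts flat (on the bench, or as the one lift already in the gauge's tube); origin at the centre of its underside, z up
- thin2_center (a point): centre of that lift, at half its thickness
- last: bystander: yellow plastic shoe last (foot-shaped form), about 240 x 65 x 115 mm, standing; origin at the middle of its underside
- jar: bystander: amber glass jar with steel cap, 64 mm diameter, 62 mm tall; origin at the centre of its underside
- hammer: bystander: cobbler's hammer, 240 mm long, lying flat; origin at the middle of its length, underside
Not all that is in view belongs to the job. Leave any blue or turquoise look-alike of the thin1 alone.

How it is judged:
On the way, in this order (a step that is already met when the one before it is completed fails the run):
1. the stack in the tube is level with the red line, flat and released (((z of thick1_center in the frame of gauge between 0.0315 and 0.0365 m and horizontal distance between thick1_center and mark below 0.004 m and angle between the z axis of thick1 and the z axis of gauge, either way round below 0.08 rad and linear speed of thick1 below 0.02 m/s and contact force between the fingers and thick1 below 0.2 N) or (z of thick2_center in the frame of gauge between 0.0315 and 0.0365 m and horizontal distance between thick2_center and mark below 0.004 m and angle between the z axis of thick2 and the z axis of gauge, either way round below 0.08 rad and linear speed of thick2 below 0.02 m/s and contact force between the fingers and thick2 below 0.2 N) or (z of thick3_center in the frame of gauge between 0.0315 and 0.0365 m and horizontal distance between thick3_center and mark below 0.004 m and angle between the z axis of thick3 and the z axis of gauge, either way round below 0.08 rad and linear speed of thick3 below 0.02 m/s and contact force between the fingers and thick3 below 0.2 N) or (z of thin1_center in the frame of gauge between 0.0345 and 0.0395 m and horizontal distance between thin1_center and mark below 0.004 m and angle between the z axis of thin1 and the z axis of gauge, either way round below 0.08 rad and linear speed of thin1 below 0.02 m/s and contact force between the fingers and thin1 below 0.2 N) or (z of thin2_center in the frame of gauge between 0.0345 and 0.0395 m and horizontal distance between thin2_center and mark below 0.004 m and angle between the z axis of thin2 and the z axis of gauge, either way round below 0.08 rad and linear speed of thin2 below 0.02 m/s and contact force between the fingers and thin2 below 0.2 N))), for 0.2 s.
2. the lock plate is fully home in the slot and released (x of plate in the frame of slot_mouth between -0.003 and 0.003 m and y of plate in the frame of slot_mouth between -0.004 and 0.004 m and z of plate in the frame of slot_mouth between -0.002 and 0.003 m and angle between the z axis of plate and the z axis of gauge, either way round below 0.08 rad and linear speed of plate below 0.02 m/s and contact force between the fingers and plate below 0.2 N), for 0.2 s.
At the end, for the whole second after the job is handed in: Top of the highest lift in the tube within 2.5 mm of the red line (42 mm), within 4 mm of the axis and flat to 0.08 rad (takes two black lifts and one brown in all); plate on the slot floor, shoulder within 3 mm of the mouth, 4 mm sideways, level to 0.08 rad; all at rest and released (all of step 2 and ((z of thick1_center in the frame of gauge between 0.0315 and 0.0365 m and horizontal distance between thick1_center and mark below 0.004 m and angle between the z axis of thick1 and the z axis of gauge, either way round below 0.08 rad and linear speed of thick1 below 0.02 m/s and contact force between the fingers and thick1 below 0.2 N) or (z of thick2_center in the frame of gauge between 0.0315 and 0.0365 m and horizontal distance between thick2_center and mark below 0.004 m and angle between the z axis of thick2 and the z axis of gauge, either way round below 0.08 rad and linear speed of thick2 below 0.02 m/s and contact force between the fingers and thick2 below 0.2 N) or (z of thick3_center in the frame of gauge between 0.0315 and 0.0365 m and horizontal distance between thick3_center and mark below 0.004 m and angle between the z axis of thick3 and the z axis of gauge, either way round below 0.08 rad and linear speed of thick3 below 0.02 m/s and contact force between the fingers and thick3 below 0.2 N) or (z of thin1_center in the frame of gauge between 0.0345 and 0.0395 m and horizontal distance between thin1_center and mark below 0.004 m and angle between the z axis of thin1 and the z axis of gauge, either way round below 0.08 rad and linear speed of thin1 below 0.02 m/s and contact force between the fingers and thin1 below 0.2 N) or (z of thin2_center in the frame of gauge between 0.0345 and 0.0395 m and horizontal distance between thin2_center and mark below 0.004 m and angle between the z axis of thin2 and the z axis of gauge, either way round below 0.08 rad and linear speed of thin2 below 0.02 m/s and contact force between the fingers and thin2 below 0.2 N))); the robot touches nothing.
It fails at once if the last is moved by more than 30 mm (distance of last from where it was at the start of the episode above 0.03 m).
It fails at once if the jar is moved by more than 30 mm (distance of jar from where it was at the start of the episode above 0.03 m).
It fails at once if the hammer is moved by more than 30 mm (distance of hammer from where it was at the start of the episode above 0.03 m).
It fails at once if the jar or last is tipped over (angle between any of jar, last's own z axis and vertical above 0.5 rad).
It also fails if it takes over 72 s, if anything falls off the work surface, if the arm or the gripper's body presses on something with over 40 N, if the wrist force passes 120 N, or if a joint passes its speed limit or range.

## Working session

There is one attempt and no reset: what is moved stays moved. The work goes in short steps, Python scripts to look and compute and a tool call to move; the robot and the scene stay as the last step left them, time stands still between calls to the robot, and variables do not carry over. Pictures are saved under pics/ and viewed, and the job is handed in when it is done.

Besides the shell and the picture viewer there is one more tool, called after "Request:" in YAML: its name, and indented under it one key for each argument. apply_moves: Moves the arm, as the interface text tells. Its arguments: {"type":"object","properties":{"commands":{"type":"array"},"force":{"type":"number"}},"required":["commands"]}

```bash
mkdir -p pics; ls
python3 - <<'E'
from workcell import bot
import cv2,json,numpy as np
s=bot.observe(); print(s)
for n in ("side","top","wrist"):
    f=bot.grab_frame(n); cv2.imwrite(f"pics/{n}0.png",f["frame"])
    print(n,f["fx"],f["fy"],f["cx"],f["cy"],np.round(f.get("pose",f.get("tool_from_camera")),4).tolist(),[k for k in f])
E
```

```text
pics
{'clock': 0.0, 'qpos': array([-1.17817816,  0.52201491, -0.03636564,  1.60001513,  0.02121097,
        1.02112329, -0.1128038 ]), 'qd': array([-0.0011324 ,  0.00041933, -0.00171685,  0.00159009, -0.00102737,
        0.00216213,  0.0015049 ]), 'joint_efforts': array([ 6.77204844e-04, -9.27104974e+01,  1.98045239e+00, -3.69926727e+01,
        1.79423840e-02,  8.29517405e-03,  4.94807352e-05]), 'position': array([0.27890445, 0.55892434, 0.2307222 ]), 'tool_rot': array([-3.14041982e+00,  7.56895311e-05,  2.67879978e+00]), 'force': array([ 0.09979333,  0.05236113, -0.43618331]), 'moment': array([ 0.00464329, -0.00676425,  0.01178727]), 'grip_width': 0.08539840315635706}
side 439.35654921091657 439.35654921091657 250.16180877767462 195.7351588162783 [[0.6974, 0.5076, -0.5059, -0.0009], [-0.7166, 0.504, -0.4821, -0.5997], [0.0102, 0.6988, 0.7153, 0.9504], [0.0, 0.0, 0.0, 1.0]] ['frame', 'fx', 'fy', 'cx', 'cy', 'pose']
top 362.32476311288985 362.32476311288985 252.26816692498625 188.08031364662446 [[-0.0133, 0.9958, -0.0911, 0.5385], [-0.9999, -0.0138, -0.0051, -0.0114], [-0.0064, 0.0911, 0.9958, 0.97], [0.0, 0.0, 0.0, 1.0]] ['frame', 'fx', 'fy', 'cx', 'cy', 'pose']
wrist 286.3450805928514 286.3450805928514 261.87937665174417 197.044016613066 [[-0.0009, 0.9655, 0.2604, 0.0653], [1.0, 0.0007, 0.0009, -0.0005], [0.0007, 0.2604, -0.9655, -0.1429], [0.0, 0.0, 0.0, 1.0]] ['frame', 'fx', 'fy', 'cx', 'cy', 'tool_from_camera']
```

View pics/side0.png

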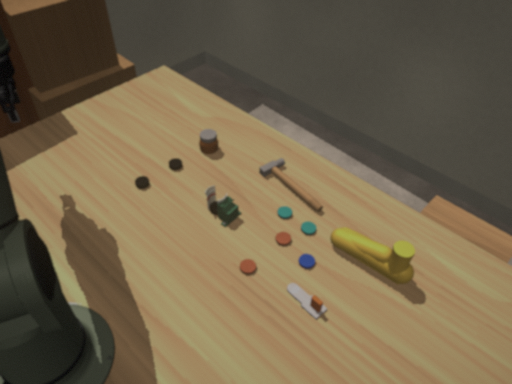

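View pics/top0.png

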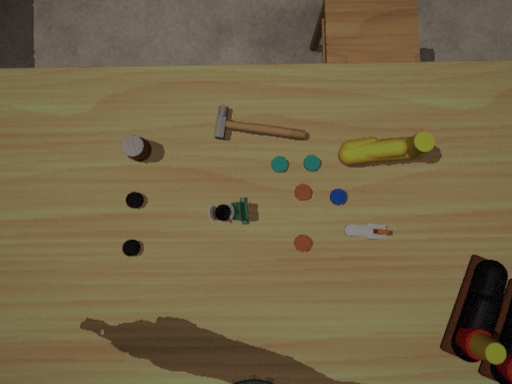

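View pics/wrist0.png

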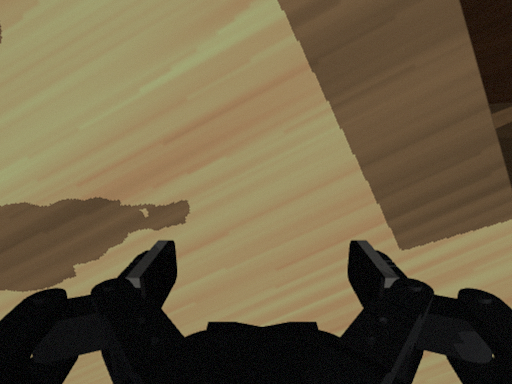

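Candidates. Black discs: top pixels (135,200) and (131,248), plus one in the tube at (223,212). Red-brown discs: (303,192) and (303,243). Look-alikes to avoid: turquoise (280,164) and (312,163), blue (339,197). The tube holds one black lift, so I need one black and one brown. Next I'll take measurements and zoom in.

```bash
cat > h.py <<'E'
import numpy as np, cv2
from scipy.spatial.transform import Rotation as R
from workcell import bot
def campose(f,s=None):
    if "pose" in f: return np.array(f["pose"])
    T=np.eye(4); T[:3,:3]=R.from_euler('xyz',s["tool_rot"]).as_matrix(); T[:3,3]=s["position"]
    return T@np.array(f["tool_from_camera"])
def ray(f,P,u,v):
    d=np.array([(u-f["cx"])/f["fx"],-(v-f["cy"])/f["fy"],-1.]); return P[:3,3],P[:3,:3]@d
def toz(f,P,u,v,z):
    o,d=ray(f,P,u,v); return o+d*(z-o[2])/d[2]
def proj(f,P,p):
    c=np.linalg.inv(P)@np.append(p,1); return f["cx"]+f["fx"]*c[0]/-c[2], f["cy"]-f["fy"]*c[1]/-c[2]
def blobs(img,lo,hi,amin=40):
    m=cv2.inRange(cv2.cvtColor(img,cv2.COLOR_BGR2HSV),lo,hi)
    n,l,st,c=cv2.connectedComponentsWithStats(m); 
    return [(c[i],st[i]) for i in range(1,n) if st[i][4]>=amin],l
def tri(rs):
    A=np.zeros((3,3));b=np.zeros(3)
    for o,d in rs:
        d=d/np.linalg.norm(d);M=np.eye(3)-np.outer(d,d);A+=M;b+=M@o
    return np.linalg.solve(A,b)
def rel(p,yaw=None,s=None):
    """shift in tool axes to world point p"""
    s=s or bot.observe(); return R.from_euler('xyz',s["tool_rot"]).inv().apply(p-s["position"])
E
python3 - <<'E'
from h import *
t=bot.grab_frame("top"); P=campose(t)
im=t["frame"]; 
hsv=cv2.cvtColor(im,cv2.COLOR_BGR2HSV)
for n,(u,v) in dict(b1=(135,200),b2=(131,248),r1=(303,192),r2=(303,243),blue=(339,197),tq=(280,164),tube=(223,212),tab=(378,231)).items(): print(n,hsv[v,u])
for n,lo,hi,z in (("black",(0,0,0),(180,255,40),.016),("red",(0,120,60),(9,255,255),.01),("green",(60,60,20),(88,255,110),.058)):
    for c,st in blobs(im,lo,hi,30)[0]:
        print(n,c.round(1),st[2:],toz(t,P,*c,z).round(4))
a=cv2.resize(im[180:260,110:400],None,fx=2.75,fy=2.75,interpolation=cv2.INTER_CUBIC); cv2.imwrite("pics/tc.png",a)
f=bot.grab_frame("side"); a=cv2.resize(f["frame"][130:330,120:340],None,fx=3,fy=3,interpolation=cv2.INTER_CUBIC); cv2.imwrite("pics/sc.png",a)
E
```

```text
b1 [ 8 54 19]
b2 [165  85  12]
r1 [  9 172 123]
r2 [  8 169 122]
blue [110 200 107]
tq [ 86 170 105]
tube [40 48 16]
tab [ 13 195 127]
black [316.7  39.6] [ 9 24 76] [ 1.0325 -0.1887  0.016 ]
black [144.9 151. ] [ 15  21 106] [0.7293 0.2793 0.016 ]
black [134.3 199.7] [ 17  16 207] [0.5994 0.3056 0.016 ]
black [222.4 212.3] [ 16  16 189] [0.5629 0.0729 0.016 ]
black [131.  247.5] [ 17  16 217] [0.4745 0.3121 0.016 ]
black [485.2 305.9] [  61  103 3221] [ 0.3151 -0.5983  0.016 ]
black [498.1 374.9] [ 22  20 185] [ 0.1455 -0.6183  0.016 ]
black [253.2 381.3] [39  5 78] [ 0.1368 -0.0023  0.016 ]
red [302.5 191.9] [ 16  15 181] [ 0.6145 -0.1397  0.01  ]
red [302.3 242.8] [ 16  15 191] [ 0.4805 -0.1357  0.01  ]
red [469.6 340.3] [ 36  32 339] [ 0.2285 -0.556   0.01  ]
red [508.  368.8] [ 10  25 120] [ 0.1576 -0.6482  0.01  ]
green [311.5 162.7] [ 16  16 206] [ 0.6848 -0.158   0.058 ]
green [279.3 163.9] [ 17  16 201] [ 0.6827 -0.0762  0.058 ]
green [240.5 210.3] [ 17  26 254] [0.5662 0.0238 0.058 ]
```

View pics/tc.png

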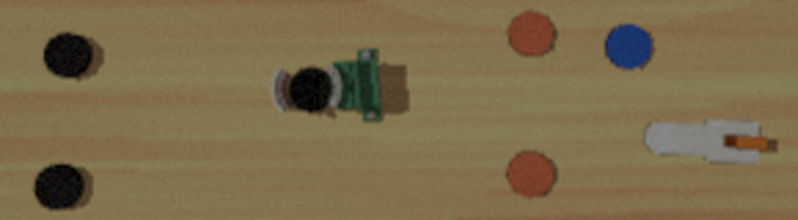

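View pics/sc.png

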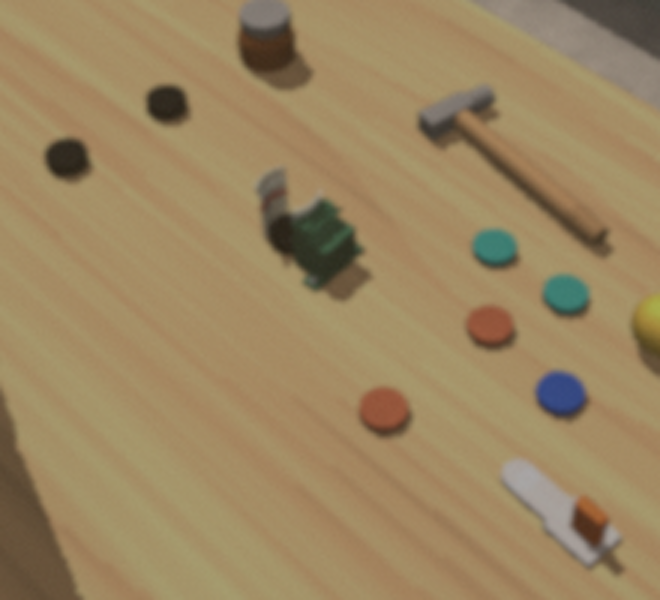

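Only one black lift is in the tube, so the job is one more black plus one brown. I'll hover over the black one at top pixel (131,248) for a close crop.

Run:
```python
from h import *
s=bot.observe()
print(rel(np.array([.4745,.3121,.12]),s=s).round(4))
```

```text
[-0.2852 -0.1337  0.1111]
```

Request:
apply_moves:
  commands:
    - {"travel": [-0.285,-0.134,0.111],"twist": [0,0,63.5],"claw": 0.06}
    - {"travel": [-0.285,-0.134,0.111],"twist": [0,0,63.5],"claw": 0.06}
    - {"travel": [-0.285,-0.134,0.111],"twist": [0,0,63.5],"claw": 0.06}
    - {"travel": [-0.285,-0.134,0.111],"twist": [0,0,63.5],"claw": 0.06}
    - {"travel": [-0.285,-0.134,0.111],"twist": [0,0,63.5],"claw": 0.06}
    - {"travel": [-0.285,-0.134,0.111],"twist": [0,0,63.5],"claw": 0.06}
    - {"travel": [-0.285,-0.134,0.111],"twist": [0,0,63.5],"claw": 0.06}
    - {"travel": [-0.285,-0.134,0.111],"twist": [0,0,63.5],"claw": 0.06}
    - {"travel": [-0.285,-0.134,0.111],"twist": [0,0,63.5],"claw": 0.06}
    - {"travel": [-0.285,-0.134,0.111],"twist": [0,0,63.5],"claw": 0.06}

```text
clock: 1.25
position: [0.4739, 0.3128, 0.1204]
tool_rot: [-3.142, -0.0, 1.574]
force: [-0.5, -0.7, 0.7]
grip_width: 0.06
```

Run:
```python
from h import *
s=bot.observe(); f=bot.grab_frame("wrist");P=campose(f,s)
print(s["position"],s["tool_rot"],s["qpos"].round(2),s["grip_width"],s["force"].round(2))
cv2.imwrite("pics/w1.png",f["frame"])
for c,st in blobs(f["frame"],(0,0,0),(180,255,45),200)[0]: print(c,st,toz(f,P,*c,.016).round(4))
print(proj(f,P,s["position"]))
```

```text
[0.47387572 0.31284588 0.12036651] [-3.14151602e+00 -3.70673780e-04  1.57368623e+00] [-0.86  0.59  0.24  1.86 -0.21  0.72 -0.5 ] 0.059973793706552134 [-0.5  -0.65  0.66]
[261.82833333 191.265     ] [ 239  167   47   49 1800] [0.4739 0.3165 0.016 ]
[398.81208735 198.08125952] [ 373  175   53   48 1969] [0.5966 0.3105 0.016 ]
[258.28801761 332.81290816] [    0   234   512   150 41803] [0.4706 0.1669 0.016 ]
(np.float64(261.6590238649086), np.float64(244.33435086427625))
```

View pics/w1.png

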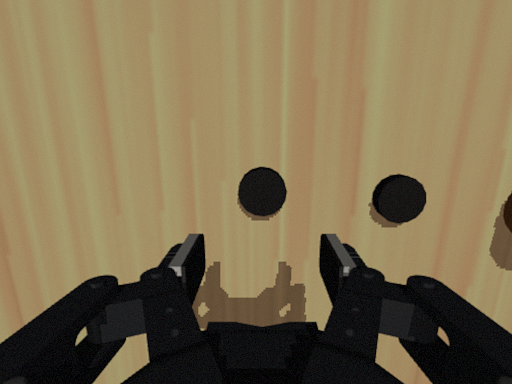

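The crop shows the target black disc centred at (262,191), with a second one at (399,198). I'll refine the centres using edge pixels at the correct heights.

```bash
cat >> h.py <<'E'
from scipy.optimize import least_squares
def discfit(f,P,cnt,h,r=.022,x0=None):
    """centre of a disc lying on bench from its outline: each outline ray is tangent to the disc: min over top/bottom face distance"""
    pts=cnt.reshape(-1,2).astype(float)
    a=np.array([toz(f,P,u,v,h)[:2] for u,v in pts]); b=np.array([toz(f,P,u,v,0)[:2] for u,v in pts])
    def res(c): return np.minimum(np.hypot(*(a-c[:2]).T),np.hypot(*(b-c[:2]).T))-r-c[2]
    q=least_squares(res,[*(x0 if x0 is not None else a.mean(0)),0],loss='soft_l1',f_scale=.001)
    return q.x, np.abs(q.fun).mean()
def disccnt(img,lo,hi,u,v):
    m=cv2.inRange(cv2.cvtColor(img,cv2.COLOR_BGR2HSV),lo,hi); cs,_=cv2.findContours(m,cv2.RETR_EXTERNAL,cv2.CHAIN_APPROX_NONE)
    return max((c for c in cs if cv2.contourArea(c)>30),key=lambda c:cv2.pointPolygonTest(c,(float(u),float(v)),True))
E
python3 - <<'E'
from h import *
s=bot.observe(); w=bot.grab_frame("wrist");t=bot.grab_frame("top");d=bot.grab_frame("side")
B=((0,0,0),(180,255,45))
for n,f,pts,h,col in (("w",w,[(262,191),(399,198)],.016,B),("t",t,[(131,248),(134,200)],.016,B),("s",d,[(142,183),(176,165)],.016,B),
   ("t",t,[(303,192),(303,243)],.01,((0,120,60),(10,255,255))),("s",d,[(284,239),(248,267)],.01,((0,120,60),(10,255,255)))):
    P=campose(f,s)
    for p in pts:
        c=disccnt(f["frame"],*col,*p); x,e=discfit(f,P,c,h); print(n,p,cv2.contourArea(c),x.round(4),e.round(5))
E
```

```text
w (262, 191) 1725.5 [ 0.4739  0.3149 -0.0014] 0.00023
w (399, 198) 1897.5 [ 0.5997  0.3083 -0.0016] 0.00036
t (131, 248) 197.5 [ 0.474   0.3143 -0.0029] 0.00064
t (134, 200) 186.5 [ 0.5996  0.308  -0.003 ] 0.00073
s (142, 183) 934.5 [0.6024 0.6173 0.0793] 0.02463
s (176, 165) 934.5 [0.6024 0.6173 0.0793] 0.02463
t (303, 192) 172.5 [ 0.6145 -0.1404 -0.0026] 0.00057
t (303, 243) 180.0 [ 0.4802 -0.1367 -0.0026] 0.00062
s (284, 239) 117.0 [ 0.6142 -0.1404 -0.0054] 0.00092
s (248, 267) 138.0 [ 0.4794 -0.1361 -0.0052] 0.00085
```

Request:
apply_moves:
  commands:
    - {"travel": [0.002,0,0.04],"twist": [0,0,0],"claw": 0.06}
    - {"travel": [0.002,0,0.08],"twist": [0,0,0],"claw": 0.06}
    - {"travel": [0.002,0,0.11],"twist": [0,0,0],"claw": 0.06}
    - {"travel": [0.002,0,0.118],"twist": [0,0,0],"claw": 0.06}
    - {"travel": [0.002,0,0.118],"twist": [0,0,0],"claw": 0.06}
    - {"travel": [0.002,0,0.118],"twist": [0,0,0],"claw": 0.035}
    - {"travel": [0.002,0,0.118],"twist": [0,0,0],"claw": 0.035}
    - {"travel": [0.002,0,0.118],"twist": [0,0,0],"claw": 0.035}
    - {"travel": [0.002,0,0.118],"twist": [0,0,0],"claw": 0.035}
  force: 25

```text
clock: 2.35
position: [0.475, 0.3146, 0.004]
tool_rot: [3.14, -0.001, 1.571]
force: [-1.8, -1.2, 10.9]
grip_width: 0.0422
```

Request:
apply_moves:
  commands:
    - {"travel": [0.0,0,-0.05],"twist": [0,0,0],"claw": 0.035}
    - {"travel": [0.0,0,-0.1],"twist": [0,0,0],"claw": 0.035}
    - {"travel": [-0.04,0.02,-0.15],"twist": [0,0,0],"claw": 0.035}
    - {"travel": [-0.29,0.09,-0.15],"twist": [0,0,0],"claw": 0.035}
    - {"travel": [-0.29,0.09,-0.15],"twist": [0,0,0],"claw": 0.035}
    - {"travel": [-0.29,0.09,-0.15],"twist": [0,0,0],"claw": 0.035}
    - {"travel": [-0.29,0.09,-0.15],"twist": [0,0,0],"claw": 0.035}
    - {"travel": [-0.29,0.09,-0.15],"twist": [0,0,0],"claw": 0.035}
    - {"travel": [-0.29,0.09,-0.15],"twist": [0,0,0],"claw": 0.035}
    - {"travel": [-0.29,0.09,-0.15],"twist": [0,0,0],"claw": 0.035}

```text
clock: 3.35
position: [0.565, 0.0201, 0.1537]
tool_rot: [3.139, 0.001, 1.565]
force: [0.3, -0.1, -0.2]
grip_width: 0.0427
```

Run:
```python
from h import *
s=bot.observe(); f=bot.grab_frame("wrist");P=campose(f,s)
print(s["position"],s["tool_rot"],s["qpos"].round(2),s["grip_width"],s["force"].round(2))
np.savez("w2.npz",img=f["frame"],P=P)
cv2.imwrite("pics/w2.png",f["frame"])
cv2.imwrite("pics/w2c.png",cv2.resize(f["frame"][40:240,180:340],None,fx=4,fy=3,interpolation=cv2.INTER_CUBIC))
```

```text
[0.56504584 0.02012893 0.15366397] [3.13930421e+00 8.66199908e-04 1.56537386e+00] [-0.33  0.54  0.26  1.84 -0.19  0.78  0.03] 0.04274657950844358 [ 0.31 -0.15 -0.2 ]
```

View pics/w2.png

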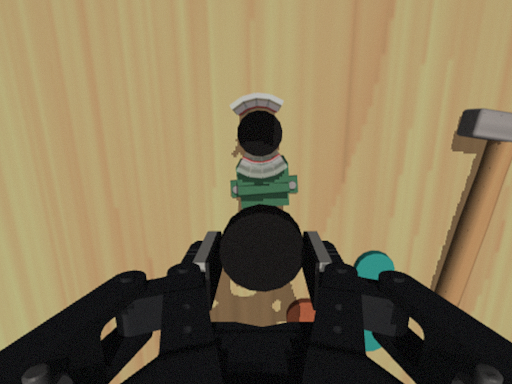

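View pics/w2c.png

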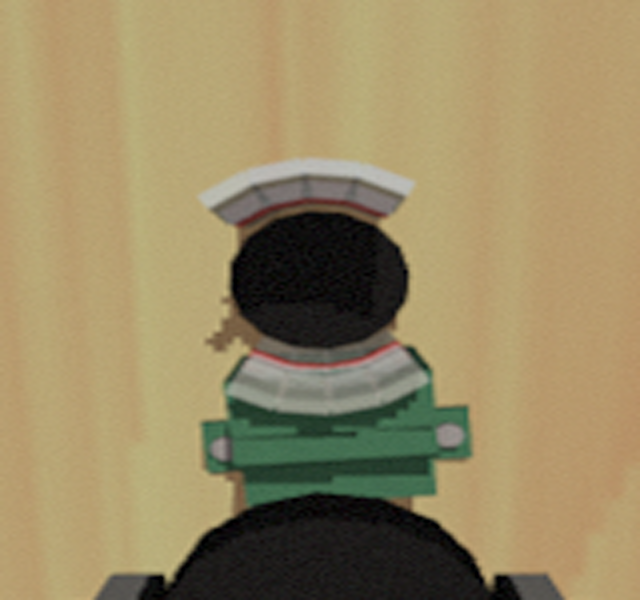

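The crop shows the tube with one black lift (260,132), flare corners at about (230,105), (284,101), (236,170), (288,165), and two bolt heads on the green block. I'll compute the axis and yaw from those corners.

Run:
```python
from h import *
d=np.load("w2.npz");P=d["P"];f=dict(fx=286.345,fy=286.345,cx=261.879,cy=197.044)
c=[toz(f,P,u,v,.07) for u,v in ((230,105),(283.75,101),(236.25,170),(288,165))]
print(np.round(c,4)); print("ctr",np.mean(c,0).round(4))
for a,b in ((0,1),(2,3)):
    v=c[b]-c[a];print(np.degrees(np.arctan2(v[1],v[0])),np.linalg.norm(v))
b=[toz(f,P,u,v,.058) for u,v in ((235.5,189.3),(292.5,185))]; v=b[1]-b[0]; print("bolts",np.degrees(np.arctan2(v[1],v[0])),np.round(b,4))
v=(c[0]+c[1]-c[2]-c[3])/2; print("x-dir",np.degrees(np.arctan2(v[1],v[0])),np.linalg.norm(v))
cn=disccnt(d["img"],(0,0,0),(180,255,45),260,132); print("lift in tube",discfit(f,P,cn,.016))
cn=disccnt(d["img"],(0,0,0),(180,255,45),260,250); 
# green mask orientation
m=cv2.inRange(cv2.cvtColor(d["img"],cv2.COLOR_BGR2HSV),(60,60,20),(88,255,140)); cs=max(cv2.findContours(m,0,1)[0],key=cv2.contourArea); print(cv2.minAreaRect(cs))
```

```text
[[0.5418 0.096  0.07  ]
 [0.5823 0.0986 0.07  ]
 [0.545  0.0465 0.07  ]
 [0.5863 0.0502 0.07  ]]
ctr [0.5639 0.0728 0.07  ]
3.6932385220302053 0.04055882490754181
5.180104666200182 0.04144936294740721
bolts 4.03762070213661 [[0.5428 0.0277 0.058 ]
 [0.5916 0.0312 0.058 ]]
x-dir 94.25335598896451 0.049081473359099605
lift in tube (array([ 0.56333118,  0.07253803, -0.00134471]), np.float64(0.00021388561100116316))
((264.1039733886719, 188.03961181640625), (37.31389236450195, 65.87145233154297), 84.2894058227539)
```

Run:
```python
from h import *
d=np.load("w2.npz");P=d["P"];f=dict(fx=286.345,fy=286.345,cx=261.879,cy=197.044)
zt=.1537+.012
for uv in ((262,206),(262,290),(221,248),(303,248)): print(toz(f,P,*uv,zt).round(4), toz(f,P,*uv,zt-.016).round(4))
```

```text
[0.5654 0.0455 0.1657] [0.5654 0.0406 0.1497]
[ 5.651e-01 -1.000e-04  1.657e-01] [ 0.5651 -0.0105  0.1497]
[0.5448 0.0238 0.1657] [0.5423 0.0163 0.1497]
[0.5856 0.0235 0.1657] [0.5881 0.0159 0.1497]
```

Request:
apply_moves:
  commands:
    - {"travel": [0.0525,-0.0015,0.0],"twist": [0,0,-4.3],"claw": 0.035}
    - {"travel": [0.0525,-0.0015,0.03],"twist": [0,0,-4.3],"claw": 0.035}
    - {"travel": [0.0525,-0.0015,0.06],"twist": [0,0,-4.3],"claw": 0.035}
    - {"travel": [0.0525,-0.0015,0.06],"twist": [0,0,-4.3],"claw": 0.035}
    - {"travel": [0.0525,-0.0015,0.06],"twist": [0,0,-4.3],"claw": 0.035}

```text
clock: 3.9
position: [0.5626, 0.0772, 0.0931]
tool_rot: [-3.141, -0.0, 1.646]
force: [0.7, 0.1, -0.0]
grip_width: 0.0425
```

Run:
```python
from h import *
s=bot.observe(); f=bot.grab_frame("wrist");P=campose(f,s)
print(s["position"],np.degrees(s["tool_rot"]),s["grip_width"],s["force"].round(2))
print(rel(np.array([.5636,.0727,.09]),s=s))
cv2.imwrite("pics/w3.png",f["frame"])
f=bot.grab_frame("side"); cv2.imwrite("pics/s3.png",cv2.resize(f["frame"][130:280,120:320],None,fx=4,fy=4,interpolation=cv2.INTER_CUBIC))
```

```text
[0.56256624 0.07722749 0.09309359] [-1.79986898e+02 -3.86322398e-03  9.43271851e+01] 0.04250672924154894 [ 0.68  0.1  -0.03]
[-0.00459279  0.00068991  0.00309312]
```

View pics/w3.png

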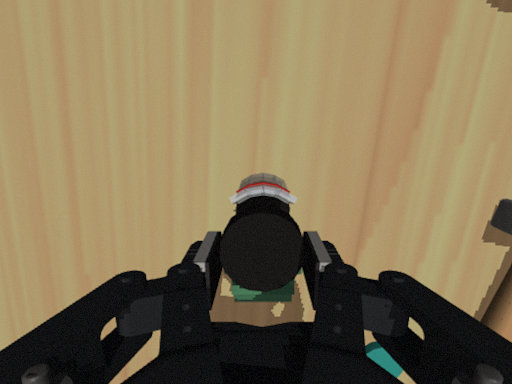

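View pics/s3.png

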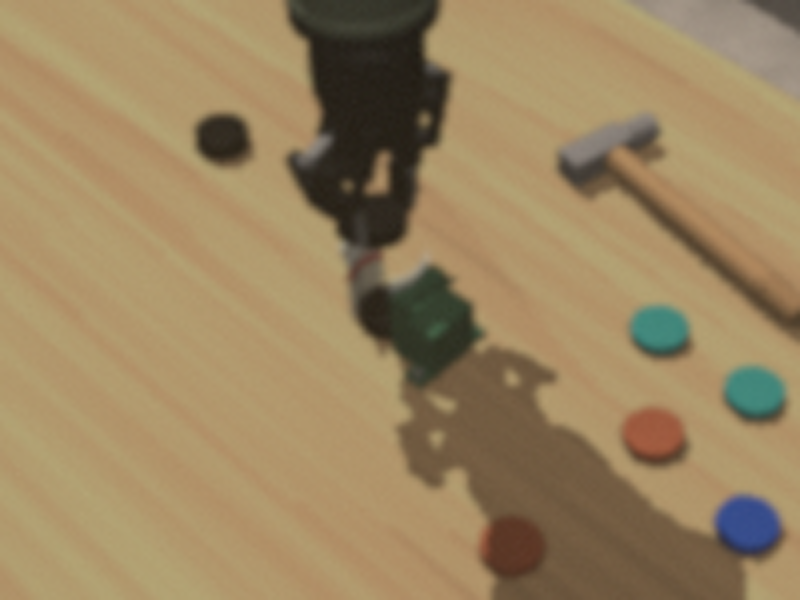

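Request:
apply_moves:
  commands:
    - {"travel": [-0.0045,0.0007,0.0],"twist": [0,0,0],"claw": 0.035}
    - {"travel": [-0.0045,0.0007,0.0],"twist": [0,0,0],"claw": 0.035}
    - {"travel": [-0.0045,0.0007,0.01],"twist": [0,0,0],"claw": 0.035}
    - {"travel": [-0.0045,0.0007,0.02],"twist": [0,0,0],"claw": 0.035}
    - {"travel": [-0.0045,0.0007,0.03],"twist": [0,0,0],"claw": 0.035}
    - {"travel": [-0.0045,0.0007,0.04],"twist": [0,0,0],"claw": 0.035}
    - {"travel": [-0.0045,0.0007,0.04],"twist": [0,0,0],"claw": 0.035}

```text
clock: 4.7
position: [0.5628, 0.072, 0.0505]
tool_rot: [-3.139, 0.0, 1.646]
force: [0.4, 0.5, -0.5]
grip_width: 0.0426
```

Request:
apply_moves:
  commands:
    - {"travel": [0.0005,0.0007,0.01],"twist": [0,0,0],"claw": 0.035}
    - {"travel": [0.0005,0.0007,0.018],"twist": [0,0,0],"claw": 0.035}
    - {"travel": [0.0005,0.0007,0.025],"twist": [0,0,0],"claw": 0.035}
    - {"travel": [0.0005,0.0007,0.029],"twist": [0,0,0],"claw": 0.035}
    - {"travel": [0.0005,0.0007,0.029],"twist": [0,0,0],"claw": 0.035}
    - {"travel": [0.0005,0.0007,0.029],"twist": [0,0,0],"claw": 0.035}

```text
clock: 5.3
position: [0.5644, 0.0727, 0.0234]
tool_rot: [3.142, 0.0, 1.645]
force: [0.2, -0.3, -0.4]
grip_width: 0.0424
```

Request:
apply_moves:
  commands:
    - {"travel": [0,0,0.002],"twist": [0,0,0],"claw": 0.035}
    - {"travel": [0,0,0.003],"twist": [0,0,0],"claw": 0.035}
    - {"travel": [0,0,0.003],"twist": [0,0,0],"claw": 0.035}
    - {"travel": [0,0,0.003],"twist": [0,0,0],"claw": 0.058}
    - {"travel": [0,0,0.003],"twist": [0,0,0],"claw": 0.058}
    - {"travel": [0,0,0.003],"twist": [0,0,0],"claw": 0.058}

```text
clock: 5.9
position: [0.5644, 0.0727, 0.0204]
tool_rot: [3.141, -0.0, 1.646]
force: [0.0, 0.3, -0.2]
grip_width: 0.0579
```

Request:
apply_moves:
  commands:
    - {"travel": [0,0,-0.03],"twist": [0,0,0],"claw": 0.058}
    - {"travel": [0,0,-0.07],"twist": [0,0,0],"claw": 0.058}
    - {"travel": [0,0,-0.11],"twist": [0,0,0],"claw": 0.058}
    - {"travel": [-0.053,0,-0.133],"twist": [0,0,0],"claw": 0.058}
    - {"travel": [-0.053,0,-0.133],"twist": [0,0,0],"claw": 0.058}
    - {"travel": [-0.053,0,-0.133],"twist": [0,0,0],"claw": 0.058}
    - {"travel": [-0.053,0,-0.133],"twist": [0,0,0],"claw": 0.058}

```text
clock: 6.6
position: [0.568, 0.0205, 0.1527]
tool_rot: [-3.141, -0.0, 1.646]
force: [-0.2, 0.9, -1.5]
grip_width: 0.058
```

Run:
```python
from h import *
s=bot.observe(); f=bot.grab_frame("wrist");P=campose(f,s)
print(s["position"],np.degrees(s["tool_rot"]),s["grip_width"],s["force"].round(2))
np.savez("w4.npz",img=f["frame"],P=P)
cv2.imwrite("pics/w4.png",cv2.resize(f["frame"][40:240,180:340],None,fx=4,fy=3,interpolation=cv2.INTER_CUBIC))
cn=disccnt(f["frame"],(0,0,0),(180,255,45),260,132); print(cv2.contourArea(cn),cv2.boundingRect(cn));print("lift in tube",discfit(f,P,cn,.032))
print(rel(np.array([.4798,-.1365,.1]),s=s).round(4))
```

```text
[0.56798654 0.02049275 0.15274857] [-1.79959057e+02 -2.52471061e-02  9.42936678e+01] 0.05801854991638494 [-0.22  0.88 -1.54]
1725.5 (239, 109, 47, 50)
lift in tube (array([ 0.5641792 ,  0.07309757, -0.00114286]), np.float64(0.00028756679997743906))
[-0.15   -0.0997  0.0528]
```

View pics/w4.png

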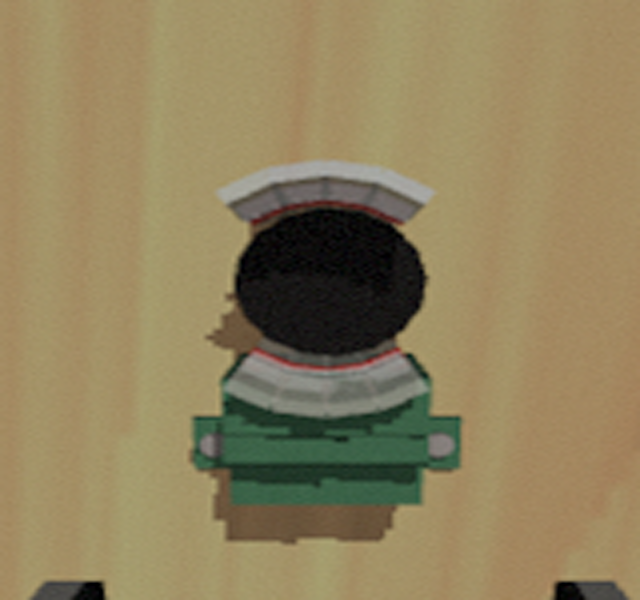

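The second black lift is seated: its size fits a top at 32 mm, centred on the axis. Next is the brown lift at top pixel (303,243).

Request:
apply_moves:
  commands:
    - {"travel": [-0.15,-0.1,0.0],"twist": [0,0,0],"claw": 0.058}
    - {"travel": [-0.15,-0.1,0.0],"twist": [0,0,0],"claw": 0.058}
    - {"travel": [-0.15,-0.1,0.02],"twist": [0,0,0],"claw": 0.058}
    - {"travel": [-0.15,-0.1,0.045],"twist": [0,0,0],"claw": 0.058}
    - {"travel": [-0.15,-0.1,0.045],"twist": [0,0,0],"claw": 0.058}
    - {"travel": [-0.15,-0.1,0.045],"twist": [0,0,0],"claw": 0.058}
    - {"travel": [-0.15,-0.1,0.045],"twist": [0,0,0],"claw": 0.058}
    - {"travel": [-0.15,-0.1,0.045],"twist": [0,0,0],"claw": 0.058}

```text
clock: 7.45
position: [0.4807, -0.136, 0.1086]
tool_rot: [3.141, -0.0, 1.648]
force: [0.2, -0.0, -1.0]
grip_width: 0.0581
```

Run:
```python
from h import *
s=bot.observe(); f=bot.grab_frame("wrist");P=campose(f,s)
print(s["position"],np.degrees(s["tool_rot"]),s["grip_width"],s["force"].round(2))
cv2.imwrite("pics/w5.png",f["frame"])
cn=disccnt(f["frame"],(0,120,50),(10,255,255),260,200); print(cv2.contourArea(cn),cv2.boundingRect(cn));x=discfit(f,P,cn,.01);print(x)
print(rel(np.array([*x[0][:2],.002]),s=s).round(4))
```

```text
[ 0.4806521  -0.13599034  0.10860077] [ 1.79957306e+02 -6.00015072e-03  9.43998378e+01] 0.05806789615532338 [ 0.18 -0.01 -1.05]
1787.0 (236, 171, 50, 50)
(array([ 0.47996037, -0.13606653, -0.00126735]), np.float64(0.00028706121408115045))
[-0.     -0.0008  0.1066]
```

View pics/w5.png

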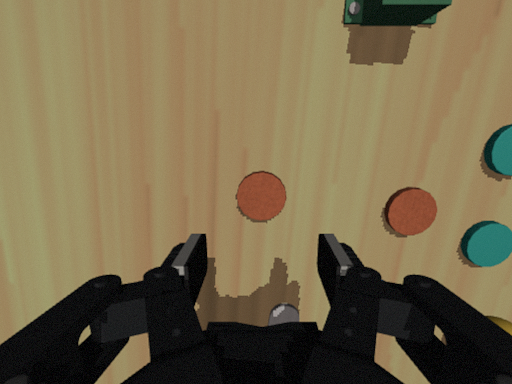

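Request:
apply_moves:
  commands:
    - {"travel": [0,-0.0008,0.04],"twist": [0,0,0],"claw": 0.058}
    - {"travel": [0,-0.0008,0.08],"twist": [0,0,0],"claw": 0.058}
    - {"travel": [0,-0.0008,0.1],"twist": [0,0,0],"claw": 0.058}
    - {"travel": [0,-0.0008,0.1055],"twist": [0,0,0],"claw": 0.058}
    - {"travel": [0,-0.0008,0.1055],"twist": [0,0,0],"claw": 0.058}
    - {"travel": [0,-0.0008,0.1055],"twist": [0,0,0],"claw": 0.035}
    - {"travel": [0,-0.0008,0.1055],"twist": [0,0,0],"claw": 0.035}
    - {"travel": [0,-0.0008,0.1055],"twist": [0,0,0],"claw": 0.035}
    - {"travel": [0,-0.0008,0.1055],"twist": [0,0,0],"claw": 0.035}
  force: 25

```text
clock: 8.4
position: [0.4798, -0.1373, 0.0042]
tool_rot: [3.14, 0.0, 1.646]
force: [-2.3, 0.7, 9.5]
grip_width: 0.0423
```

Request:
apply_moves:
  commands:
    - {"travel": [0,0,-0.04],"twist": [0,0,0],"claw": 0.035}
    - {"travel": [0,0,-0.09],"twist": [0,0,0],"claw": 0.035}
    - {"travel": [0.04,0.02,-0.13],"twist": [0,0,0],"claw": 0.035}
    - {"travel": [0.202,0.1,-0.13],"twist": [0,0,0],"claw": 0.035}
    - {"travel": [0.202,0.1,-0.13],"twist": [0,0,0],"claw": 0.035}
    - {"travel": [0.202,0.1,-0.13],"twist": [0,0,0],"claw": 0.035}
    - {"travel": [0.202,0.1,-0.13],"twist": [0,0,0],"claw": 0.035}
    - {"travel": [0.202,0.1,-0.115],"twist": [0,0,0],"claw": 0.035}
    - {"travel": [0.202,0.1,-0.1],"twist": [0,0,0],"claw": 0.035}
    - {"travel": [0.202,0.1,-0.1],"twist": [0,0,0],"claw": 0.035}

```text
clock: 9.4
position: [0.563, 0.0719, 0.1023]
tool_rot: [-3.14, 0.0, 1.646]
force: [-0.1, 0.3, 0.5]
grip_width: 0.0418
```

Run:
```python
from h import *
s=bot.observe(); f=bot.grab_frame("wrist");P=campose(f,s)
print(s["position"],np.degrees(s["tool_rot"]),s["grip_width"],s["force"].round(2))
cv2.imwrite("pics/w6.png",f["frame"])
m=cv2.inRange(cv2.cvtColor(f["frame"],cv2.COLOR_BGR2HSV),(0,100,30),(12,255,255))
cn=disccnt(f["frame"],(0,100,30),(12,255,255),262,250);u,v,w,h=cv2.boundingRect(cn);print(u,v,w,h)
z=s["position"][2]
print(toz(f,P,u+w/2,v,z-.004).round(4),toz(f,P,u+w/2,v+h,z+.006).round(4))
print(rel(np.array([.5640,.0728,.1]),s=s).round(4))
```

```text
[0.56296147 0.07189948 0.10230694] [-1.79928942e+02  1.19994291e-02  9.43188085e+01] 0.041849701920350535 [-0.13  0.32  0.5 ]
221 202 82 81
[0.5614 0.0945 0.0983] [0.5646 0.0521 0.1083]
[0.0008 0.0011 0.0023]
```

View pics/w6.png

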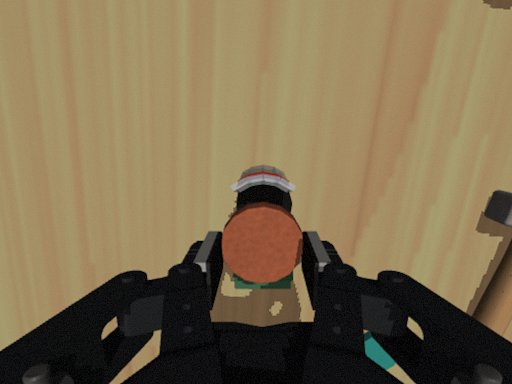

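Request:
apply_moves:
  commands:
    - {"travel": [0,0.001,0],"twist": [0,0,0],"claw": 0.035}
    - {"travel": [0,0.001,0.012],"twist": [0,0,0],"claw": 0.035}
    - {"travel": [0,0.001,0.024],"twist": [0,0,0],"claw": 0.035}
    - {"travel": [0,0.001,0.036],"twist": [0,0,0],"claw": 0.035}
    - {"travel": [0,0.001,0.048],"twist": [0,0,0],"claw": 0.035}
    - {"travel": [0,0.001,0.058],"twist": [0,0,0],"claw": 0.035}
    - {"travel": [0,0.001,0.062],"twist": [0,0,0],"claw": 0.035}
    - {"travel": [0,0.001,0.062],"twist": [0,0,0],"claw": 0.035}

```text
clock: 10.25
position: [0.5643, 0.0716, 0.0401]
tool_rot: [-3.141, 0.0, 1.645]
force: [0.5, -0.9, 0.1]
grip_width: 0.042
```

Request:
apply_moves:
  commands:
    - {"travel": [0,0,0.002],"twist": [0,0,0],"claw": 0.035}
    - {"travel": [0,0,0.0035],"twist": [0,0,0],"claw": 0.035}
    - {"travel": [0,0,0.0035],"twist": [0,0,0],"claw": 0.035}
    - {"travel": [0,0,0.0035],"twist": [0,0,0],"claw": 0.058}
    - {"travel": [0,0,0.0035],"twist": [0,0,0],"claw": 0.058}
    - {"travel": [0,0,0.0035],"twist": [0,0,0],"claw": 0.058}

```text
clock: 10.85
position: [0.5647, 0.0717, 0.0374]
tool_rot: [3.141, -0.0, 1.646]
force: [-0.3, -0.1, 0.2]
grip_width: 0.0581
```

Request:
apply_moves:
  commands:
    - {"travel": [0,0,-0.03],"twist": [0,0,0],"claw": 0.058}
    - {"travel": [0,0,-0.07],"twist": [0,0,0],"claw": 0.058}
    - {"travel": [-0.053,0,-0.115],"twist": [0,0,0],"claw": 0.058}
    - {"travel": [-0.053,0,-0.115],"twist": [0,0,0],"claw": 0.058}
    - {"travel": [-0.053,0,-0.115],"twist": [0,0,0],"claw": 0.058}
    - {"travel": [-0.053,0,-0.115],"twist": [0,0,0],"claw": 0.058}

```text
clock: 11.45
position: [0.5684, 0.0192, 0.152]
tool_rot: [-3.141, -0.0, 1.645]
force: [-0.4, 0.0, -0.9]
grip_width: 0.0578
```

Run:
```python
from h import *
s=bot.observe(); f=bot.grab_frame("wrist");P=campose(f,s)
print(s["position"],np.degrees(s["tool_rot"]),s["grip_width"],s["force"].round(2))
np.savez("w7.npz",img=f["frame"],P=P)
cv2.imwrite("pics/w7.png",cv2.resize(f["frame"][40:240,180:340],None,fx=4,fy=3,interpolation=cv2.INTER_CUBIC))
cn=disccnt(f["frame"],(0,120,50),(12,255,255),260,132); print(cv2.contourArea(cn),cv2.boundingRect(cn));print("lift in tube",discfit(f,P,cn,.042))
t=bot.grab_frame("top");np.savez("t7.npz",img=t["frame"],P=t["pose"]); cv2.imwrite("pics/t7.png",cv2.resize(t["frame"][205:260,330:410],None,fx=8,fy=8,interpolation=cv2.INTER_CUBIC))
```

```text
[0.56841874 0.01916365 0.15195296] [-1.79992565e+02 -2.55279644e-02  9.42651960e+01] 0.057837596955072186 [-0.4   0.02 -0.89]
1989.5 (238, 105, 49, 54)
lift in tube (array([ 5.64355501e-01,  7.38190564e-02, -5.10111791e-04]), np.float64(0.0005505607266570005))
```

View pics/w7.png

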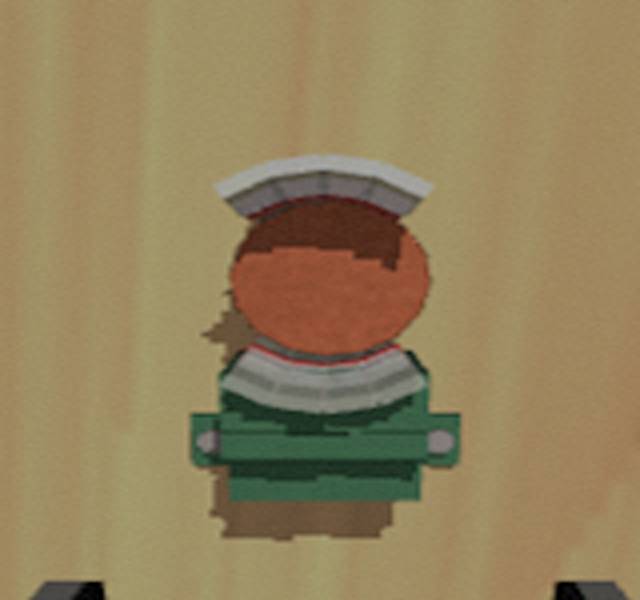

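View pics/t7.png

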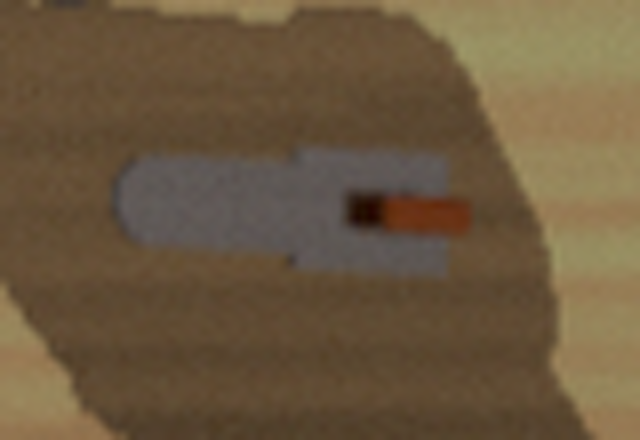

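The brown lift lies flat at the red line, centre (262,132) in the frame, within about 1 mm of the axis. Now the plate: tip at about (344,230) in the top view, shoulder (367,231), tab on the right. I'll hover to measure it.

Run:
```python
from h import *
d=np.load("t7.npz");P=d["P"];f=dict(fx=362.3248,fy=362.3248,cx=252.268,cy=188.080)
q=lambda a,b:toz(f,P,330+(a+.5)/8-.5,205+(b+.5)/8-.5,.005).round(4)
for n,a in dict(tip=(115,201),sh1=(297,150),sh2=(295,263),e1=(447,153),e2=(447,277)).items(): print(n,q(*a))
```

```text
tip [ 0.5131 -0.2471  0.005 ]
sh1 [ 0.529  -0.3078  0.005 ]
sh2 [ 0.492  -0.3056  0.005 ]
e1 [ 0.5274 -0.3573  0.005 ]
e2 [ 0.4868 -0.3554  0.005 ]
```

Request:
apply_moves:
  commands:
    - {"travel": [-0.344,-0.085,0],"twist": [0,0,7.3],"claw": 0.04}
    - {"travel": [-0.344,-0.085,0],"twist": [0,0,7.3],"claw": 0.04}
    - {"travel": [-0.344,-0.085,0],"twist": [0,0,7.3],"claw": 0.04}
    - {"travel": [-0.344,-0.085,0],"twist": [0,0,7.3],"claw": 0.04}
    - {"travel": [-0.344,-0.085,0],"twist": [0,0,7.3],"claw": 0.04}
    - {"travel": [-0.344,-0.085,0],"twist": [0,0,7.3],"claw": 0.04}
    - {"travel": [-0.344,-0.085,0.03],"twist": [0,0,7.3],"claw": 0.04}
    - {"travel": [-0.344,-0.085,0.03],"twist": [0,0,7.3],"claw": 0.04}
    - {"travel": [-0.344,-0.085,0.03],"twist": [0,0,7.3],"claw": 0.04}
    - {"travel": [-0.344,-0.085,0.03],"twist": [0,0,7.3],"claw": 0.04}

```text
clock: 12.55
position: [0.5099, -0.329, 0.1216]
tool_rot: [-3.141, -0.001, 1.519]
force: [-0.4, -0.0, -0.0]
grip_width: 0.0396
```

Run:
```python
from h import *
s=bot.observe(); f=bot.grab_frame("wrist");P=campose(f,s)
print(s["position"],np.degrees(s["tool_rot"]),s["qpos"].round(2),s["grip_width"],s["force"].round(2))
np.savez("w8.npz",img=f["frame"],P=P)
cv2.imwrite("pics/w8.png",f["frame"])
cv2.imwrite("pics/w8c.png",cv2.resize(f["frame"][90:290,180:340],None,fx=4,fy=3,interpolation=cv2.INTER_CUBIC))
```

```text
[ 0.5099055  -0.328979    0.12162583] [-1.79941838e+02 -6.88756874e-02  8.70517976e+01] [ 0.29  0.65  0.28  1.75 -0.24  0.78  0.63] 0.03960199609771262 [-0.38 -0.   -0.  ]
```

View pics/w8.png

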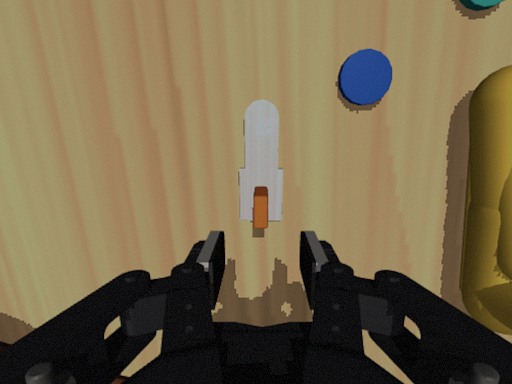

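View pics/w8c.png

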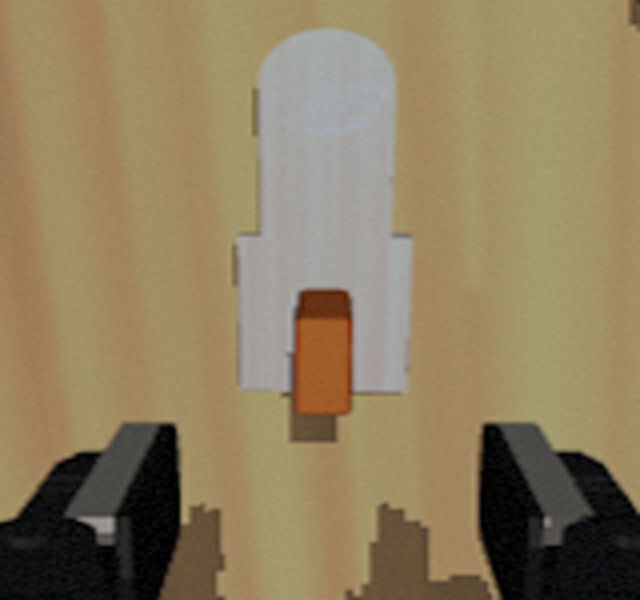

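Run:
```python
from h import *
d=np.load("w8.npz");P=d["P"];f=dict(fx=286.345,fy=286.345,cx=261.879,cy=197.044)
q=lambda a,b,z:toz(f,P,180+(a+.5)/4-.5,90+(b+.5)/3-.5,z)
g={}
for n,a in dict(shL=(237,235,.005),shR=(413,236,.005),tL=(259,230,.005),tR=(395,230,.005),tip=(328,29,.005),tL2=(260,85,.005),tR2=(396,85,.005),e1=(238,390,.005),e2=(407,393,.005),a=(296,317,.043),b=(351,317,.043),c=(350,413,.043),d=(295,413,.043)).items(): g[n]=q(*a); print(n,g[n].round(4))
mid=lambda a,b:(g[a]+g[b])/2
ang=lambda v:np.degrees(np.arctan2(v[1],v[0]))
S=mid("shL","shR");T=mid("tL2","tR2");E=mid("e1","e2");tab=(g["a"]+g["b"]+g["c"]+g["d"])/4
print("S",S,"yaws",ang(T-S),ang(g["tip"]-S),ang(S-E),ang(T-E),"len",np.linalg.norm(g["tip"]-S),np.linalg.norm(S-E)); print("tab",tab, "tab yaw",ang(mid("a","b")-mid("c","d")),"S-30",S-.03*(T-E)/np.linalg.norm(T-E))
print(rel(np.array([*tab[:2],.012])).round(4))
```

```text
shL [ 0.4901 -0.3053  0.005 ]
shR [ 0.5303 -0.3077  0.005 ]
tL [ 0.4952 -0.304   0.005 ]
tR [ 0.5262 -0.3056  0.005 ]
tip [ 0.514  -0.2469  0.005 ]
tL2 [ 0.4984 -0.2616  0.005 ]
tR2 [ 0.528  -0.2632  0.005 ]
e1 [ 0.4867 -0.3551  0.005 ]
e2 [ 0.5271 -0.3583  0.005 ]
a [ 0.5037 -0.3219  0.043 ]
b [ 0.5147 -0.3224  0.043 ]
c [ 0.5132 -0.3497  0.043 ]
d [ 0.5019 -0.3491  0.043 ]
S [ 0.51019627 -0.30649755  0.005     ] yaws 86.1016238367568 86.33032142312797 86.27274959026998 86.19271681813709 len 0.05967514846848505 0.050313303192116285
tab [ 0.50839575 -0.33578025  0.043     ] tab yaw 86.4957480452617 S-30 [ 0.50820425 -0.33643134  0.005     ]
[-0.0072 -0.0015  0.1101]
```

Request:
apply_moves:
  commands:
    - {"travel": [-0.0073,-0.0016,0.03],"twist": [0,0,0.8],"claw": 0.04}
    - {"travel": [-0.0073,-0.0016,0.06],"twist": [0,0,0.8],"claw": 0.04}
    - {"travel": [-0.0073,-0.0016,0.09],"twist": [0,0,0.8],"claw": 0.04}
    - {"travel": [-0.0073,-0.0016,0.109],"twist": [0,0,0.8],"claw": 0.04}
    - {"travel": [-0.0073,-0.0016,0.109],"twist": [0,0,0.8],"claw": 0.04}
    - {"travel": [-0.0073,-0.0016,0.109],"twist": [0,0,0.8],"claw": 0.04}
    - {"travel": [-0.0073,-0.0016,0.109],"twist": [0,0,0.8],"claw": 0.005}
    - {"travel": [-0.0073,-0.0016,0.109],"twist": [0,0,0.8],"claw": 0.005}
    - {"travel": [-0.0073,-0.0016,0.109],"twist": [0,0,0.8],"claw": 0.005}
    - {"travel": [-0.0073,-0.0016,0.109],"twist": [0,0,0.8],"claw": 0.005}
  force: 60

```text
clock: 13.6
position: [0.5084, -0.3379, 0.0148]
tool_rot: [3.14, 0.001, 1.504]
force: [-1.4, 1.2, 10.5]
grip_width: 0.011
```

Run:
```python
from h import *
s=bot.observe()
print(s["position"],np.degrees(s["tool_rot"]),s["grip_width"],s["force"].round(2))
```

```text
[ 0.5083883  -0.33788413  0.01475493] [1.79888870e+02 2.94753186e-02 8.61960381e+01] 0.01099638225951552 [-1.37  1.19 10.54]
```

Request:
apply_moves:
  commands:
    - {"travel": [0,0,-0.03],"twist": [0,0,0],"claw": 0.005}
    - {"travel": [0,0,-0.07],"twist": [0,0,0],"claw": 0.005}
    - {"travel": [0.03,0.01,-0.08],"twist": [0,0,-3],"claw": 0.005}
    - {"travel": [0.07,0.02,-0.08],"twist": [0,0,-6],"claw": 0.005}
    - {"travel": [0.11,0.03,-0.08],"twist": [0,0,-8.1],"claw": 0.005}
    - {"travel": [0.15,0.04,-0.08],"twist": [0,0,-8.1],"claw": 0.005}
    - {"travel": [0.19,0.051,-0.08],"twist": [0,0,-8.1],"claw": 0.005}
    - {"travel": [0.23,0.051,-0.08],"twist": [0,0,-8.1],"claw": 0.005}
    - {"travel": [0.2535,0.051,-0.08],"twist": [0,0,-8.1],"claw": 0.005}
    - {"travel": [0.2535,0.051,-0.08],"twist": [0,0,-8.1],"claw": 0.005}

```text
clock: 14.6
position: [0.576, -0.0838, 0.0939]
tool_rot: [3.141, -0.002, 1.651]
force: [-0.4, -0.1, -1.1]
grip_width: 0.0109
```

Request:
apply_moves:
  commands:
    - {"travel": [0,0,0],"twist": [0,0,0],"claw": 0.005}
    - {"travel": [0,0,0],"twist": [0,0,0],"claw": 0.005}

```text
clock: 14.8
position: [0.5753, -0.0894, 0.0938]
tool_rot: [3.141, 0.001, 1.644]
force: [-0.3, 0.2, -0.4]
grip_width: 0.011
```

Run:
```python
from h import *
s=bot.observe(); f=bot.grab_frame("wrist");P=campose(f,s)
print(s["position"],np.degrees(s["tool_rot"]),s["qpos"].round(2),s["grip_width"],s["force"].round(2))
np.savez("w9.npz",img=f["frame"],P=P)
cv2.imwrite("pics/w9.png",f["frame"])
cv2.imwrite("pics/w9c.png",cv2.resize(f["frame"][20:290,170:350],None,fx=4,fy=2.2,interpolation=cv2.INTER_CUBIC))
f=bot.grab_frame("side"); cv2.imwrite("pics/s9.png",cv2.resize(f["frame"][130:280,150:350],None,fx=4,fy=4,interpolation=cv2.INTER_CUBIC))
```

```text
[ 0.57529919 -0.08936974  0.09375862] [1.79968945e+02 3.38399463e-02 9.42099128e+01] [-0.13  0.65  0.26  1.84 -0.25  0.69  0.34] 0.011035614916734647 [-0.3   0.16 -0.38]
```

View pics/w9c.png

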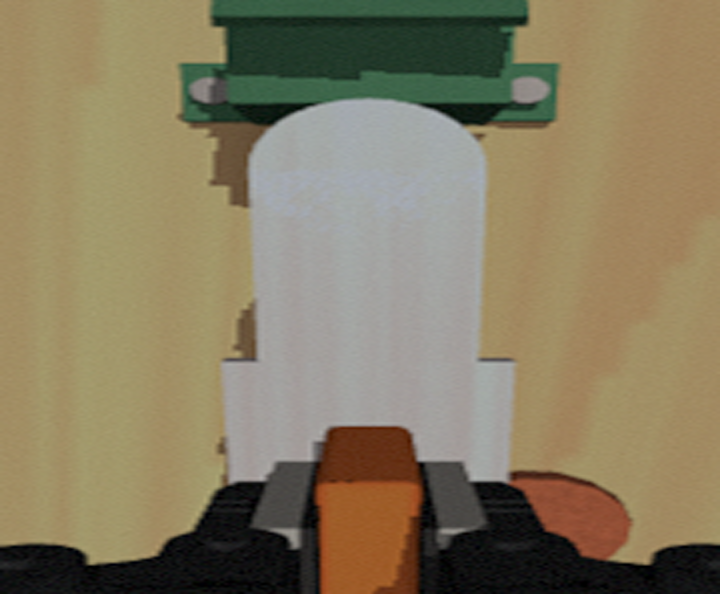

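View pics/s9.png

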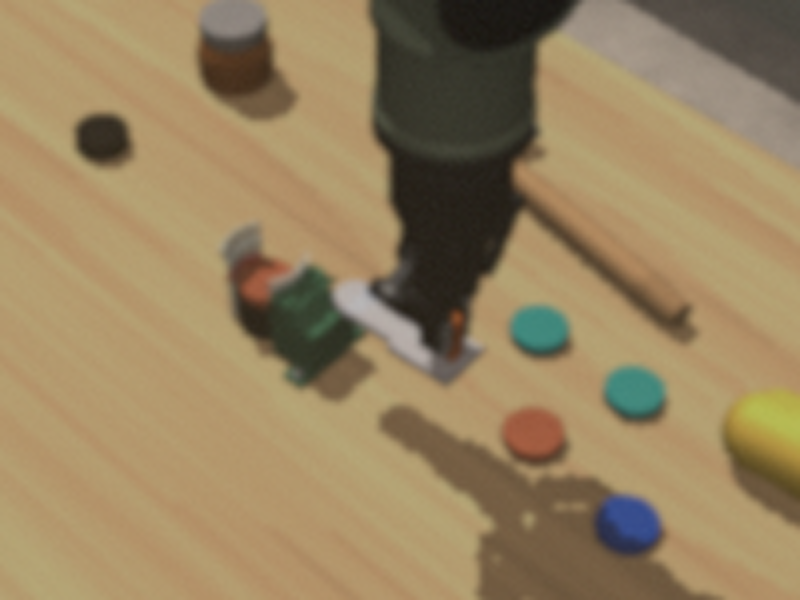

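Run:
```python
from h import *
d=np.load("w9.npz");P=d["P"];f=dict(fx=286.345,fy=286.345,cx=261.879,cy=197.044)
q=lambda a,b,z:toz(f,P,170+(a+.5)/4-.5,20+(b+.5)/2.2-.5,z)
for z in (.081,.084,.087):
    L,R_,t,a,b,c,e=[q(*p,z) for p in ((222,359),(513,358),(368,98),(249,175),(486,175),(257,350),(478,350))]
    S=(L+R_)/2; print(z,"S",S.round(4),"w",np.linalg.norm(L-R_).round(4),np.linalg.norm(a-b).round(4),np.linalg.norm(c-e).round(4),"len",np.linalg.norm(t-S).round(4),"yaw",np.degrees(np.arctan2(*(t-S)[1::-1])))
s=bot.observe(); u=np.array([np.cos(np.radians(94.3)),np.sin(np.radians(94.3))])
print("S rel TCP along",(S[:2]-s["position"][:2])@u)
# block: bolts & roof edges
for p in ((208,91),(530,89)): print("bolt",[q(*p,z).round(4) for z in (.04,.047,.058)])
for p in ((213,12),(526,12)): print("blockfront",q(*p,.058).round(4))
```

```text
0.081 S [ 0.5729 -0.0582  0.081 ] w 0.0404 0.0305 0.0306 len 0.0605 yaw 94.07637865110252
0.084 S [ 0.5728 -0.0575  0.084 ] w 0.0396 0.0299 0.03 len 0.0594 yaw 94.0763786511026
0.087 S [ 0.5728 -0.0569  0.087 ] w 0.0389 0.0294 0.0294 len 0.0582 yaw 94.07637865110247
S rel TCP along 0.032685901943755605
bolt [array([0.5428, 0.0092, 0.04  ]), array([0.5438, 0.008 , 0.047 ]), array([0.5453, 0.0062, 0.058 ])]
bolt [array([0.5933, 0.0134, 0.04  ]), array([0.5925, 0.0121, 0.047 ]), array([0.5912, 0.01  , 0.058 ])]
blockfront [0.5454 0.0245 0.058 ]
blockfront [0.5887 0.0277 0.058 ]
```

Run:
```python
from h import *
f=dict(fx=286.345,fy=286.345,cx=261.879,cy=197.044)
P2=np.load("w7.npz")["P"];P9=np.load("w9.npz")["P"]
px=lambda a,b:(170+(a+.5)/4-.5,20+(b+.5)/2.2-.5)
p7=lambda a,b:(180+(a+.5)/4-.5,40+(b+.5)/3-.5)
B=[tri([ray(f,P2,*p7(*a)),ray(f,P9,*px(*b))]) for a,b in (((207,441),(208,91)),((441,440),(530,89)))]
print(np.round(B,4),"mid",np.mean(B,0).round(4),np.degrees(np.arctan2(*(B[1]-B[0])[1::-1])))
u=np.array([np.cos(np.radians(94.3)),np.sin(np.radians(94.3))]);n=np.array([-u[1],u[0]])
m=np.mean(B,0)[:2]-[.564,.0728]; print("bolt mid along/lat",m@u,m@n)
# roof edges in w7 (lip front): crop (229,468)?,(421,468) 
for a,b,z in ((222,434,.058),(421,434,.058),(193,417,.0),(460,417,0)): print(toz(f,P2,*p7(a,b),z).round(4))
```

```text
[[0.5375 0.0151 0.0057]
 [0.5973 0.0199 0.0062]] mid [0.5674 0.0175 0.0059] 4.658423416218449
bolt mid along/lat -0.05539763855141748 0.0007512238266922091
[0.545  0.0298 0.058 ]
[0.587  0.0329 0.058 ]
[0.5325 0.022  0.    ]
[0.6023 0.0271 0.    ]
```

The plate is held level, 0.6 mm off the slot line and aligned within 0.2°. I'll lower it to about 1 mm above the slot floor and advance over the apron.

Request:
apply_moves:
  commands:
    - {"travel": [0,0.0005,0.015],"twist": [0,0,0],"claw": 0.005}
    - {"travel": [0,0.0005,0.03],"twist": [0,0,0],"claw": 0.005}
    - {"travel": [0,0.0005,0.0345],"twist": [0,0,0],"claw": 0.005}
    - {"travel": [0.005,0.0005,0.0345],"twist": [0,0,0],"claw": 0.005}
    - {"travel": [0.012,0.0005,0.0345],"twist": [0,0,0],"claw": 0.005}
    - {"travel": [0.018,0.0005,0.0345],"twist": [0,0,0],"claw": 0.005}
    - {"travel": [0.022,0.0005,0.0345],"twist": [0,0,0],"claw": 0.005}
    - {"travel": [0.022,0.0005,0.0345],"twist": [0,0,0],"claw": 0.005}

```text
clock: 15.7
position: [0.5743, -0.0652, 0.059]
tool_rot: [3.141, -0.0, 1.647]
force: [-0.2, -0.1, -0.4]
grip_width: 0.011
```

Run:
```python
from h import *
s=bot.observe(); f=bot.grab_frame("wrist");P=campose(f,s)
print(s["position"],np.degrees(s["tool_rot"]),s["grip_width"],s["force"].round(2))
np.savez("w10.npz",img=f["frame"],P=P)
cv2.imwrite("pics/w10c.png",cv2.resize(f["frame"][20:290,170:350],None,fx=4,fy=2.2,interpolation=cv2.INTER_CUBIC))
f=bot.grab_frame("side"); cv2.imwrite("pics/s10.png",cv2.resize(f["frame"][160:260,180:300],None,fx=6,fy=6,interpolation=cv2.INTER_CUBIC))
```

```text
[ 0.57426276 -0.06516198  0.05902975] [ 1.79983497e+02 -1.97807732e-02  9.43525438e+01] 0.01096912819236523 [-0.16 -0.11 -0.37]
```

View pics/w10c.png

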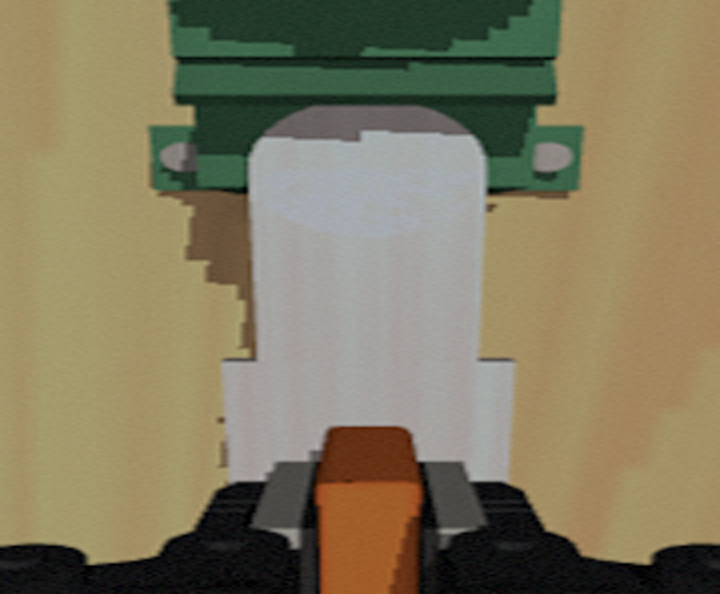

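View pics/s10.png

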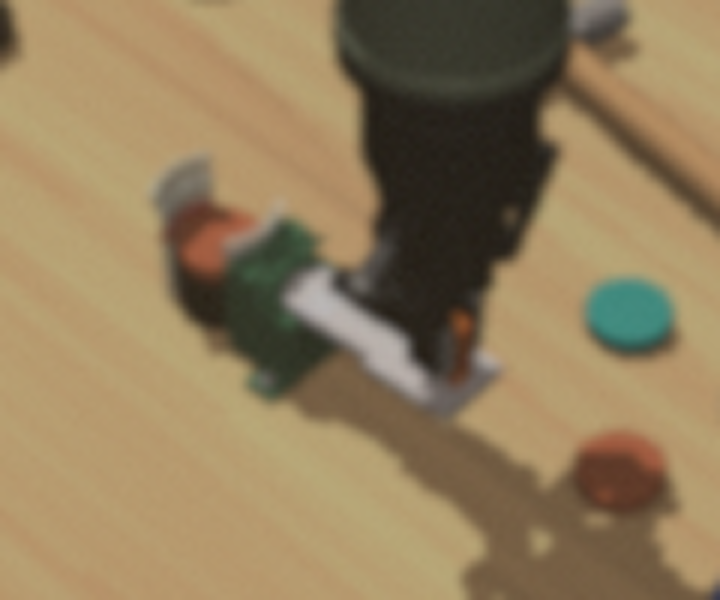

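Request:
apply_moves:
  commands:
    - {"travel": [0.004,-0.0003,0],"twist": [0,0,0],"claw": 0.005}
    - {"travel": [0.008,-0.0003,0],"twist": [0,0,0],"claw": 0.005}
    - {"travel": [0.012,-0.0003,0],"twist": [0,0,0],"claw": 0.005}
    - {"travel": [0.016,-0.0003,0],"twist": [0,0,0],"claw": 0.005}
    - {"travel": [0.02,-0.0003,0],"twist": [0,0,0],"claw": 0.005}
    - {"travel": [0.02,-0.0003,0],"twist": [0,0,0],"claw": 0.005}

```text
clock: 16.4
position: [0.5724, -0.0455, 0.0588]
tool_rot: [-3.142, -0.0, 1.646]
force: [-0.9, 0.8, -0.1]
grip_width: 0.0108
```

Request:
apply_moves:
  commands:
    - {"travel": [0.005,0,0],"twist": [0,0,0],"claw": 0.005}
    - {"travel": [0.01,0,0],"twist": [0,0,0],"claw": 0.005}
    - {"travel": [0.015,0,0],"twist": [0,0,0],"claw": 0.005}
    - {"travel": [0.02,0,0],"twist": [0,0,0],"claw": 0.005}
    - {"travel": [0.025,0,0],"twist": [0,0,0],"claw": 0.005}
    - {"travel": [0.03,0,0],"twist": [0,0,0],"claw": 0.005}
    - {"travel": [0.035,0,0],"twist": [0,0,0],"claw": 0.005}
    - {"travel": [0.039,0,0],"twist": [0,0,0],"claw": 0.005}
    - {"travel": [0.039,0,0],"twist": [0,0,0],"claw": 0.005}

```text
clock: 17.3
position: [0.5694, -0.0067, 0.0588]
tool_rot: [-3.142, -0.0, 1.646]
force: [0.6, 0.6, -1.1]
grip_width: 0.0112
```

Run:
```python
from h import *
s=bot.observe(); f=bot.grab_frame("wrist");P=campose(f,s)
print(s["position"],np.degrees(s["tool_rot"]),s["grip_width"],s["force"].round(2))
u=np.array([np.cos(np.radians(94.3)),np.sin(np.radians(94.3))]); print("S t",(s["position"][:2]-[.5636,.0728])@u+.0325)
cv2.imwrite("pics/w11c.png",cv2.resize(f["frame"][80:300,170:350],None,fx=4,fy=2.6,interpolation=cv2.INTER_CUBIC))
```

```text
[ 0.56942308 -0.00668594  0.05877466] [-1.79997625e+02 -1.21641258e-02  9.43278287e+01] 0.011195735256379253 [ 0.62  0.61 -1.11]
S t -0.0471988033244163
```

View pics/w11c.png

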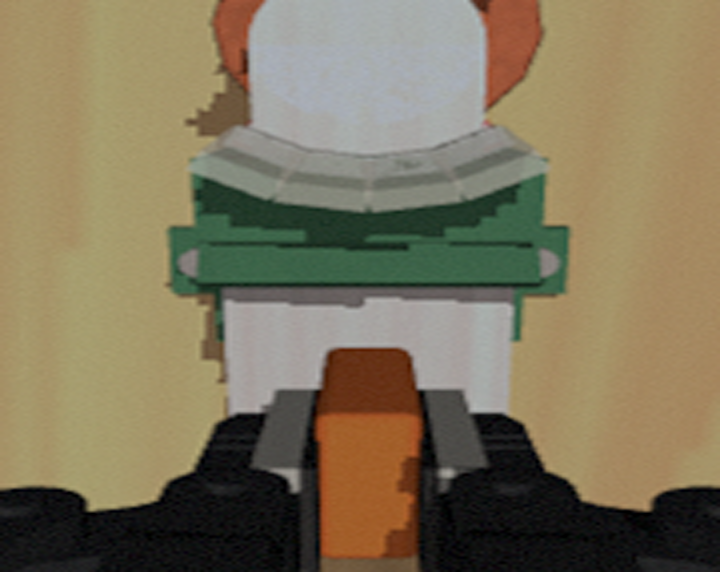

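Request:
apply_moves:
  commands:
    - {"travel": [0.002,0,0],"twist": [0,0,0],"claw": 0.005}
    - {"travel": [0.004,0,0],"twist": [0,0,0],"claw": 0.005}
    - {"travel": [0.0055,0,0],"twist": [0,0,0],"claw": 0.005}
    - {"travel": [0.0055,0,0],"twist": [0,0,0],"claw": 0.005}

```text
clock: 17.75
position: [0.569, -0.0017, 0.0588]
tool_rot: [3.142, -0.0, 1.646]
force: [-0.4, 0.6, -0.8]
grip_width: 0.0112
```

Request:
apply_moves:
  commands:
    - {"travel": [0.001,0,0],"twist": [0,0,0],"claw": 0.005}
    - {"travel": [0.002,0,0],"twist": [0,0,0],"claw": 0.005}
    - {"travel": [0.002,0,0],"twist": [0,0,0],"claw": 0.005}

```text
clock: 18.05
position: [0.5689, 0.0002, 0.0588]
tool_rot: [-3.142, -0.0, 1.646]
force: [0.0, 0.4, -1.1]
grip_width: 0.011
```

Request:
apply_moves:
  commands:
    - {"travel": [0.001,0,0],"twist": [0,0,0],"claw": 0.005}
    - {"travel": [0.0015,0,0],"twist": [0,0,0],"claw": 0.005}
    - {"travel": [0.0015,0,0],"twist": [0,0,0],"claw": 0.005}

```text
clock: 18.35
position: [0.5688, 0.0013, 0.0588]
tool_rot: [3.142, 0.0, 1.645]
force: [1.1, -1.5, -1.1]
grip_width: 0.0113
```

Request:
apply_moves:
  commands:
    - {"travel": [0.001,0,0],"twist": [0,0,0],"claw": 0.005}
    - {"travel": [0.0015,0,0],"twist": [0,0,0],"claw": 0.005}
    - {"travel": [0.0015,0,0],"twist": [0,0,0],"claw": 0.005}

```text
clock: 18.65
position: [0.5688, 0.0015, 0.0589]
tool_rot: [3.141, 0.002, 1.644]
force: [0.4, -9.5, 1.1]
grip_width: 0.0108
```

The shoulder has met the mouth: −9.5 N, with the motion stalled. I'll ease the push, settle the plate on the floor and release.

Request:
apply_moves:
  commands:
    - {"travel": [-0.001,0,0.0007],"twist": [0,0,0],"claw": 0.005}
    - {"travel": [-0.001,0,0.0007],"twist": [0,0,0],"claw": 0.005}
    - {"travel": [-0.001,0,0.0007],"twist": [0,0,0],"claw": 0.035}
    - {"travel": [-0.001,0,0.0007],"twist": [0,0,0],"claw": 0.035}
    - {"travel": [-0.001,0,0.0007],"twist": [0,0,0],"claw": 0.035}
    - {"travel": [-0.001,0,0.0007],"twist": [0,0,0],"claw": 0.035}

```text
clock: 19.25
position: [0.5687, 0.0023, 0.0581]
tool_rot: [-3.142, -0.0, 1.646]
force: [0.1, -0.5, -0.9]
grip_width: 0.0347
```

Request:
apply_moves:
  commands:
    - {"travel": [-0.001,0,-0.02],"twist": [0,0,0],"claw": 0.035}
    - {"travel": [-0.001,0,-0.05],"twist": [0,0,0],"claw": 0.035}
    - {"travel": [-0.001,0,-0.09],"twist": [0,0,0],"claw": 0.035}
    - {"travel": [-0.03,0,-0.11],"twist": [0,0,0],"claw": 0.035}
    - {"travel": [-0.03,0,-0.11],"twist": [0,0,0],"claw": 0.035}
    - {"travel": [-0.03,0,-0.11],"twist": [0,0,0],"claw": 0.035}

```text
clock: 19.85
position: [0.571, -0.0281, 0.1683]
tool_rot: [3.141, -0.0, 1.645]
force: [-0.6, -0.1, -0.2]
grip_width: 0.0349
```

Run:
```python
from h import *
s=bot.observe(); f=bot.grab_frame("wrist");P=campose(f,s)
print(s["position"],np.degrees(s["tool_rot"]),s["grip_width"],s["force"].round(2))
np.savez("w12.npz",img=f["frame"],P=P)
cv2.imwrite("pics/w12c.png",cv2.resize(f["frame"][50:250,180:340],None,fx=4,fy=3,interpolation=cv2.INTER_CUBIC))
f=bot.grab_frame("side"); cv2.imwrite("pics/s12.png",cv2.resize(f["frame"][160:260,180:300],None,fx=6,fy=6,interpolation=cv2.INTER_CUBIC))
```

```text
[ 0.57102576 -0.02810944  0.16833405] [ 1.79960362e+02 -1.27431858e-02  9.42292857e+01] 0.0348823234539016 [-0.63 -0.11 -0.19]
```

View pics/w12c.png

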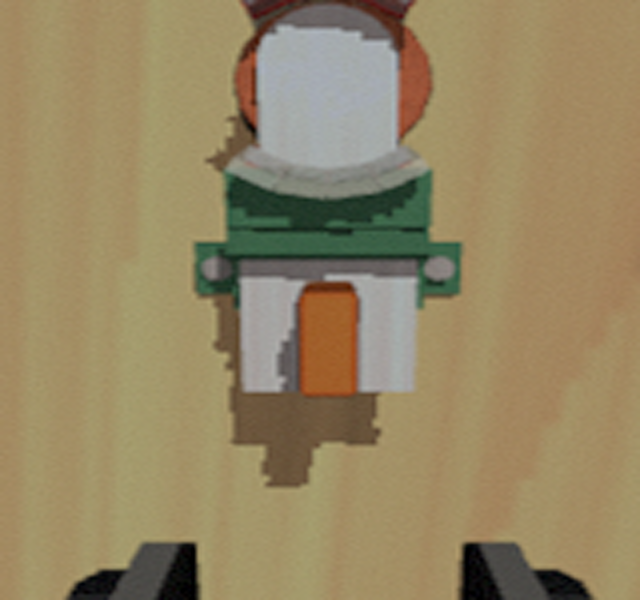

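View pics/s12.png

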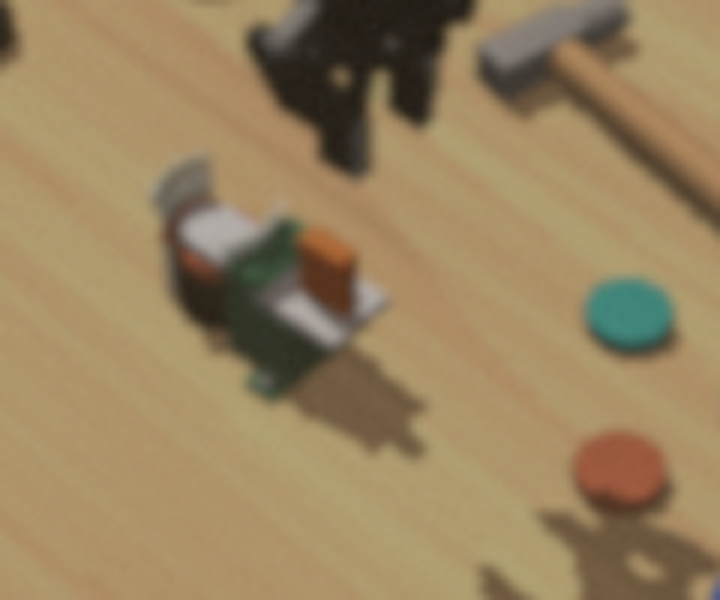

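Run:
```python
from h import *
d=np.load("w12.npz");P=d["P"];f=dict(fx=286.345,fy=286.345,cx=261.879,cy=197.044)
q=lambda a,b,z:toz(f,P,180+(a+.5)/4-.5,50+(b+.5)/3-.5,z)[:2]
u=np.array([np.cos(np.radians(94.3)),np.sin(np.radians(94.3))]);n=np.array([-u[1],u[0]])
for nm,a in dict(r1=(241,392,.0485),r2=(415,392,.0485),tip=(330,4,.0485),g1=(227,172,.058),g2=(431,172,.058)).items():
    p=q(*a)-[.5636,.0728]; print(nm,(p@u).round(4),(p@n).round(4))
a,b=q(241,392,.0485),q(415,392,.0485); print(np.degrees(np.arctan2(*(b-a)[::-1])), np.linalg.norm(b-a))
```

```text
r1 -0.0908 0.0206
r2 -0.0909 -0.0201
tip 0.0193 -0.0004
g1 -0.0257 0.0214
g2 -0.0258 -0.0217
4.171584489493223 0.04070019265763491
```

Rear edge and tip both read within 1 mm of home, and sideways error is about 0.2 mm. The gripper is clear, so I'm handing in.

Run:
```python
from workcell import bot
print(bot.job_done(), bot.observe()["clock"])
```

```text
the job is handed in; nothing more can be done
the job is handed in; nothing more can be done
```

I handed the job in at about 20 s of the 72 s allowed; no verdict is reported.

**What I did:** The tube already held one black lift. I added one black and then one brown, giving 16 + 16 + 10 = 42 mm. I then slid the lock plate in by its orange tab until the shoulder stopped against the slot mouth, eased off and released. The arm never went near the last, jar or hammer on any move.

**Last checks:**
- **Stack:** before the plate went in, the brown lift looked flat and level with the red line. Its measured centre was about 1 mm from the tube axis. That outline fit was looser than for the black lifts (0.55 mm residual against about 0.3 mm), because of the shadow on the lift. I did not measure the stack again after inserting the plate, though the brown lift still showed under the tongue in the final picture.
- **Plate:** the push force rose to 9.5 N and motion stopped. After release, the rear edge and the tip each read about 0.8 mm short of home, within the 3 mm limit. Sideways error was about 0.2 mm and yaw agreed to about 0.1°. The plate's height and level were judged only by eye and from its apparent width.
- **Gripper:** clear of everything, with no contact force.

The top and wrist cameras disagreed by up to 4 mm on lift positions at first. The difference fell below 1 mm once I fitted the lift outlines at their proper heights.

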